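# Load a tube hanger into the reader's carrier rail

### The arm

A 6-joint arm with a two-finger parallel gripper is mounted at the origin on a cart in front of the work surface, level with it; the furniture and walls round the work are solid. World frame = base frame: x ahead of the robot, y to its left, z up, the work surface at z = 0. Lengths are in m, angles in degrees, forces in N, time in s.
With the tool pointing down it reaches from about 0.35 to 0.925 m from the base axis. Payload 6.4 kg.
Tool frame: the origin (TCP) lies at the centre of the arm's flange, where the gripper is bolted on; the fingertips stand 199 mm ahead of it and the grasp point (between the pads) lies 180 mm ahead of it; z points along the fingers, y is the line along which they close (so a half turn about z gives the same grasp; the last joint's range is limited). The gripper opens to 94 mm and grips with 3 to 60 N. Pads are 16 mm wide; open, the fingers measure 119 mm over their backs; the gripper's body (75 mm by 177 mm) begins 78 mm behind the grasp point.
Start: joints at [-76.553, 14.043, 89.255, -0, 76.702, -9.975], TCP at [0.258, -0.596, 0.405] pointing down, gripper open.
Joint ranges: [-179.41, 179.41], [-58.25, 129.5], [7.25, 145.43], [-54.29, 234.29], [11.92, 165.04], [-157.13, 157.13]. Speed limits (degrees/s): [147.25, 147.25, 180, 180, 180, 180].

### API

Orientations are given as a 3x3 rotation matrix whose columns are the frame's x, y, z axes.
In Python, from station import * gives the robot as it stands.
- The arm moves only by the shell command python3 -m creep 'ROWS' [OPENING] [FORCE]. ROWS is JSON, a list of rows, each a list of 4 numbers: the shift along the tool's x, y, z in mm, then the turn about the tool's z in degrees. A call has exactly 5 rows; each row shifts and turns the commanded pose from where the row before left it, along the tool's axes as they then stand; what a row does not reach is not made up. A row lasts 1/10 s, in which the tool goes at most 50 mm and 8.59 degrees, less where a joint would pass 70% of its speed; a pose out of reach is approached as far as the arm can. A call with a gripper value outside its range is refused whole. OPENING is the opening, from 0 (shut) to 1 (fully open), set as the call begins (- or left out, the last holds). The fingers move at their own pace and stop on an object; FORCE is the grip in N (left out, the last holds). Time passes only in rows, so rows that do not move let the fingers close, or fill a call up. It gives the time, the measured TCP pose, the force, the opening and the grip force at its end, in the units of the state.
- observe(): the state, without advancing time (a new reading comes with each control period).
- capture(name): name is "side" or "top"; returns the picture (384x512x3 uint8, blue, green, red); there is no depth.
- camera_info(name): a dict with "fovy" (degrees; the focal length in pixels is half the picture's height over the tangent of half this angle, whatever the lens; pixels are square), "cx", "cy" (the principal point, pixels), "dist" ([k1, k2, p1, p2, k3] as OpenCV has them; the pictures are not rectified), "rvec" (rotation vector, rad) and "tvec" (3), from world to camera coordinates, as OpenCV has them. Camera axes: x right, y down, z forward; pixel columns grow to the right and rows downward; lengths in m; the calibration is good to about 2 mm. A picture is of the moment at which its call begins. camera_info takes no time and is no camera call.
- job_done(): hands the job in; it is judged then, once.
The state is a dict: "clock": time; "qpos": joint angles; "joint_velocities": joint speeds; "effort": joint torques, N m; "tool_pos": TCP position; "eef_rot": TCP orientation; "contact_force": force on the tool from outside, world axes, zero at the start; "wrist_torque": the same for the moment, N m; "finger_gap": finger opening in m; "finger_force": force on a finger pad.
Only numpy, scipy, OpenCV 4.12 (cv2) and the standard library are available. Lean on these libraries where they do the work, as an engineer would, in place of code of your own. Each camera call takes 0.05 s, during which the arm holds its last target. There are 200 camera calls.

### The job

Slide the red gate of the carrier rail fully back, feed the blue tube hanger into the rail at that open end with its cup towards the robot, and slide it along until it touches the code reader's stop. Then shut the gate fully, and last stand the sample tube upright in the hanger's cup, all the way down. Leave the yellow hanger, the pen, the dish, the timer and the bottles where they are.

Things in the scene. Friction and masses are not known exactly. Their poses are not given: they have to be found in the camera images.
- rail: aluminium carrier rail, 260 long, fixed on two posts. Origin on the desk under its centre; z up, y along the rail to its open end (at the red gate), x across it, away from the robot. Closed channel: floor 80 above the desk, inside 28 wide x 11 high, roofed by two 4 thick lips (top 95 above the desk) with a 12 wide slot between. A hanger's foot enters only at the open end; the other is capped
- rail_mouth (a point): point at the open end of the rail (130 from its centre along its y), on the middle line of the channel's floor; axes as the rail's
- gate (a joint): red gate, a 4 thick plate that slides across the rail's open end, its centre 5 outside that end. m: 0 = shut, 0.036 = slid fully back along the rail's +x, the way in is free (plate's edge 22 from the middle line). Stiff (about 1.5 N), stays where it is left
- gate_knob (a point): centre of the red square knob on the gate, 14x14, its top 17 above this point, its foot 20 below; moves with the gate. The knob's foot is about 1 above the level of the rail's top
- stop_face (a point): the steel stop of the white code reader (50x54x36, clamped behind the rail, its top 26 above the channel floor). The stop fills slot and channel, its top 22 above the channel floor. This point is on its face towards the open end, on the middle line of the channel floor; axes as the rail's. Fixed; its place along the rail differs from run to run
- blue_hanger: blue tube hanger, 100 to 170 g, loose, standing on the desk. Steel foot 24 (x) x 30 (y, its ends 18 wide) x 8 high, over it a steel neck 8 x 22, a blue bridge 16.5 to 24.5 above the underside, and the grip bar. A cup is 40 away on its -x side and hangs in front of the rail. Origin: centre of the foot's underside; z up, y along the rail once in it (axes then parallel to the rail's)
- blue_grip (a point): upright blue grip bar of the blue hanger, right over its foot, 14 (x) x 16 (y), from 24 to 69 above the hanger's underside: grip it here. The point is on its middle line, 48 above the underside; axes as the hanger's
- blue_shoe (a point): centre of the underside of the blue hanger's steel foot (48 below blue_grip); the foot ends 15 either way along y. Axes as the hanger's
- blue_cup (a point): centre of the mouth of the blue hanger's cup: 40 from the foot's centre along the hanger's -x, 26 above its underside. Bore 17, widened at the mouth (rim 28 outside), inner floor 23 below this point
- yellow_grip (a point): grip bar of the yellow tube hanger, of the same shape as the blue one; not to be used, leave it where it is
- tube_mid (a point): centre of the sample tube, standing upright on the desk: white translucent, 61 tall, body about 13 dia, cap about 15 dia, 11 to 15 g; own z up. When it stands in the cup this point is about 7.5 above the cup's mouth point and 38 of the tube stand out. Grip it 10 to 20 below its top
- amber_bottle: bystander, loose: brown bottle with black cap, 46 dia x 88 tall; origin at its underside
- marker: bystander, loose: black marker pen, 135 long; origin at its underside
- petri: bystander, loose: glass-clear round dish, 60 dia x 14; origin at its underside
- timer: bystander, loose: white lab timer with coloured keys, 62x68x19; origin at its underside
- tube: the tube itself; origin at the centre of its underside, 30.5 below tube_mid

How it is judged:
By the outcome, as a careful person would: the job done as asked, in the order asked, and still so for the second after the job is handed in, with the robot touching nothing.
It also fails if it takes over 72 s, if anything falls off the work surface, if the arm or the gripper's body presses on something with over 40 N, if the wrist force passes 120 N, or if a joint passes its speed limit or range.

## Working session

There is one attempt and no reset: what is moved stays moved. The work goes in short steps, Python scripts to look and compute and a shell command to move; the robot and the scene stay as the last step left them, time stands still between calls to the robot, and variables do not carry over. Pictures are saved under pics/ and viewed, at most 12 in all, crops included, and the job is handed in when it is done.

```bash
mkdir -p pics; ls; python3 - <<'E'
from station import *
import cv2
for n in("side","top"):
    cv2.imwrite(f"pics/{n}0.png",capture(n)); print(n,camera_info(n))
s=observe();print({k:s[k] for k in("clock","tool_pos","eef_rot","contact_force","finger_gap")})
E
```

```text
pics
side {'fovy': 57.909741289714184, 'cx': 256.90522797853106, 'cy': 197.27337600584326, 'dist': array([-0.06390979,  0.        ,  0.        ,  0.        ,  0.        ]), 'rvec': array([ 1.99243155,  0.08280301, -0.04630264]), 'tvec': array([-0.53860942,  0.07802931,  1.06896202])}
top {'fovy': 54.318464652501355, 'cx': 257.11157511126214, 'cy': 190.69255804910998, 'dist': array([-0.09201201,  0.        ,  0.        ,  0.        ,  0.        ]), 'rvec': array([ 2.17307157, -2.19170919,  0.13177604]), 'tvec': array([0.02683716, 0.55726403, 1.28255661])}
{'clock': 0.1, 'tool_pos': array([ 0.2583451 , -0.59624871,  0.40369921]), 'eef_rot': array([[ 9.17595747e-01,  3.97514648e-01, -3.86814919e-04],
       [ 3.97514733e-01, -9.17594373e-01,  1.61338723e-03],
       [ 2.86405864e-04, -1.63420189e-03, -9.99998624e-01]]), 'contact_force': array([ 0.41141282, -0.25663392, -0.35292312]), 'finger_gap': 0.09369197758634835}
```

View pics/side0.png

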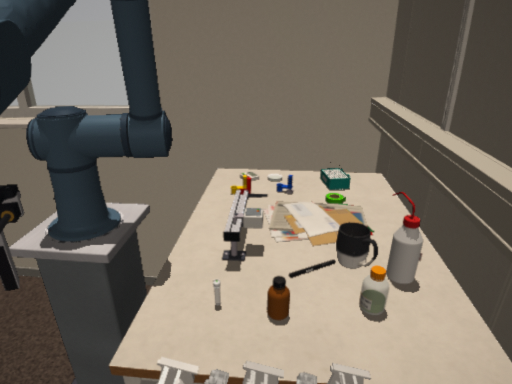

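View pics/top0.png

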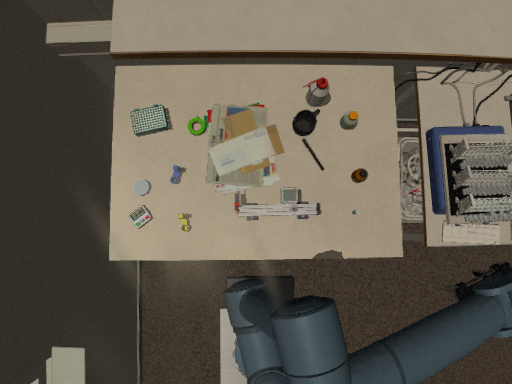

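```bash
cat > h.py <<'E'
from station import *
import numpy as np, cv2
def cam(n):
    c=camera_info(n); f=192/np.tan(np.radians(c["fovy"]/2))
    K=np.array([[f,0,c["cx"]],[0,f,c["cy"]],[0,0,1]]); R=cv2.Rodrigues(np.array(c["rvec"]))[0]
    return K,np.array(c["dist"]),R,np.array(c["tvec"])
def proj(n,P):
    K,d,R,t=cam(n); return cv2.projectPoints(np.array(P,float).reshape(-1,1,3),R,t,K,d)[0].reshape(-1,2)
def ray(n,uv):
    K,d,R,t=cam(n); u=cv2.undistortPoints(np.array(uv,float).reshape(1,1,2),K,d).ravel()
    return -R.T@t, R.T@np.array([u[0],u[1],1])
def plane(n,uv,z):
    o,v=ray(n,uv); return o+v*(z-o[2])/v[2]
def tri(uvs,uvt):
    A=[];b=[]
    for n,uv in(("side",uvs),("top",uvt)):
        o,v=ray(n,uv); v/=np.linalg.norm(v); M=np.eye(3)-np.outer(v,v); A.append(M);b.append(M@o)
    return np.linalg.lstsq(np.vstack(A),np.hstack(b),rcond=None)[0]
def crop(img,x,y,w,h,s): return cv2.resize(img[y:y+h,x:x+w],None,fx=s,fy=s,interpolation=cv2.INTER_CUBIC)
def mask(img,lo,hi,roi):
    m=cv2.inRange(cv2.cvtColor(img,cv2.COLOR_BGR2HSV),np.array(lo),np.array(hi)); o=np.zeros_like(m); x,y,w,h=roi; o[y:y+h,x:x+w]=m[y:y+h,x:x+w]; return o
E
python3 - <<'E'
from h import *
t=capture("top");s=capture("side")
a=crop(t,225,182,100,40,8)   # rail 800x320
b=crop(t,160,160,35,35,8)    # blue 280x280
c=crop(s,215,165,86,100,5)  # 430
can=np.zeros((600,800,3),np.uint8)
can[:320]=a; can[320:600,:280]=b
d=crop(s,222,170,80,40,6); can[320:560,290:770]=d
cv2.imwrite("pics/c1.png",can)
cv2.imwrite("pics/c2.png",np.hstack([crop(s,210,165,66,100,6),crop(s,205,270,24,50,12)[:600,:288]]))
E
```

```text
(no output)
```

View pics/c1.png

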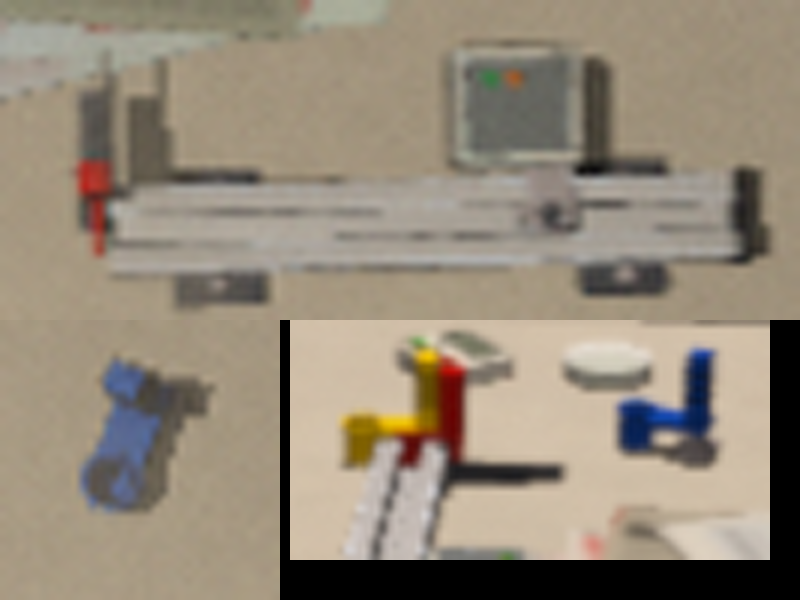

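View pics/c2.png

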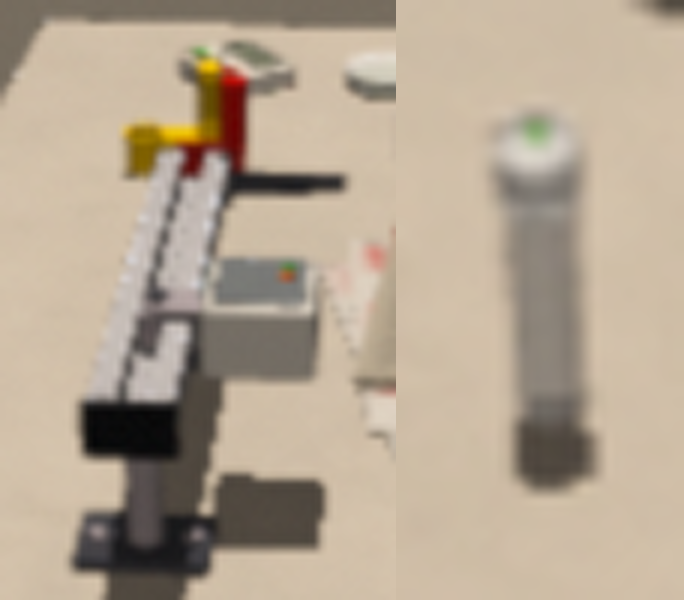

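```bash
python3 - <<'E'
from h import *
np.set_printoptions(precision=4,suppress=True)
for n in("top","side"): K,d,R,t=cam(n); print(n,"cam at",-R.T@t)
t=capture("top");s=capture("side")
def o1(X,Y): return ((X+.5)/8-.5+225,(Y+.5)/8-.5+182)
for nm,p in dict(FL=(110,275),FR=(735,262),BL=(125,187),BR=(737,170)).items(): print(nm,plane("top",o1(*p),.095))
hs=cv2.cvtColor(t,cv2.COLOR_BGR2HSV)
S=hs[...,1].astype(float)
# front edge: saturation threshold crossing per column
pts=[]
for u in list(range(242,246))+list(range(260,296))+list(range(310,315)):
    col=S[208:222,u]; lo=col[:3].mean(); hi=S[220:224,u].mean(); th=(np.median(S[205:212,u])+hi)/2
    k=[i for i in range(13) if col[i]<th<=col[i+1]]
    if k: i=k[-1]; pts.append((u,208+i+(th-col[i])/(col[i+1]-col[i])))
pts=np.array(pts);p=np.polyfit(pts[:,0],pts[:,1],1);r=pts[:,1]-np.polyval(p,pts[:,0]);g=abs(r)<.4;p=np.polyfit(pts[g,0],pts[g,1],1)
print("front edge",p,g.sum(),len(g)); 
A=plane("top",(242,np.polyval(p,242)),.095);B=plane("top",(315,np.polyval(p,315)),.095);print(A,B,"yaw",np.degrees(np.arctan2(-(A-B)[0],(A-B)[1])))
print("V cols right",t[204:216,312:322].max(2).tolist()[4::3]); print("V row left",S[207:216:3,233:244])
red=mask(t,(0,150,90),(8,255,255),(230,195,15,25));ys,xs=np.nonzero(red);print("red",sorted(zip(xs,ys)))
bl=mask(t,(105,110,40),(125,255,255),(160,160,35,35))
for y in range(163,186): print(y,''.join('#' if v else '.' for v in bl[y,166:186]), hs[y,168:184,2])
E
```

```text
top cam at [0.4303 0.053  1.3298]
side cam at [ 0.6094 -0.897   0.5128]
FL [0.4678 0.0864 0.095 ]
FR [ 0.4707 -0.1723  0.095 ]
BL [0.504 0.08  0.095]
BR [ 0.5089 -0.1741  0.095 ]
front edge [ -0.0241 221.9102] 44 45
[0.4672 0.0743 0.095 ] [ 0.4707 -0.1675  0.095 ] yaw 0.8265883282174247
V cols right [[161, 161, 160, 140, 84, 41, 47, 64, 132, 160], [156, 156, 152, 152, 132, 89, 52, 65, 75, 134], [120, 117, 120, 103, 70, 44, 62, 126, 149, 156]]
V row left [[ 60.  59.  53. 151. 179.  29.  26.  35.  32.  32.  35.]
 [ 58.  57.  42. 123. 187.  38.  28.  31.  30.  30.  34.]
 [ 59.  59.  59.  92. 156.  44.  34.  31.  33.  32.  30.]]
red [(np.int64(235), np.int64(202)), (np.int64(235), np.int64(203)), (np.int64(235), np.int64(204)), (np.int64(235), np.int64(205)), (np.int64(236), np.int64(202)), (np.int64(236), np.int64(203)), (np.int64(236), np.int64(204)), (np.int64(236), np.int64(205)), (np.int64(236), np.int64(206)), (np.int64(236), np.int64(207)), (np.int64(237), np.int64(202)), (np.int64(237), np.int64(203)), (np.int64(237), np.int64(204)), (np.int64(237), np.int64(205)), (np.int64(237)
[... 1666 characters left out ...]
64 165 139  96  87  88  86 113 112 122  97 105 111 169 167 164]
179 .................... [167 164 128  90  92  90  87 139 110 105 107 109 112 166 167 166]
180 .................... [166 162 137  89  92  90 132 143 107 107 101 106 112 169 167 167]
181 .................... [167 168 136  94  90  91 141 142 130  89 101 110 110 165 165 166]
182 .................... [168 167 155 140  94  94 100 121 112  95 106 109 159 164 167 165]
183 .................... [165 168 167 133 142 130 118 102  97 109 110 157 167 168 165 165]
184 .................... [170 167 169 165 165 156 158 153 156 158 159 167 170 168 165 166]
185 .................... [167 169 170 168 170 169 168 167 165 169 168 168 166 169 169 165]
```

```bash
python3 - <<'E'
from h import *
s=capture("side");t=capture("top")
hs=cv2.cvtColor(s,cv2.COLOR_BGR2HSV)
bl=mask(s,(105,120,20),(125,255,255),(270,165,35,40))
for y in range(172,196): print(y,''.join('#' if v else '.' for v in bl[y,270:300]))
rd=mask(s,(0,150,60),(8,255,255),(235,165,30,40))
for y in range(172,200): print(y,''.join('#' if v else '.' for v in rd[y,235:260]))
print(cv2.cvtColor(t,cv2.COLOR_BGR2GRAY)[207:218,349:360])
print(cv2.cvtColor(s,cv2.COLOR_BGR2GRAY)[276:312:3,209:226])
E
```

```text
172 ..............................
173 ..............................
174 ..............................
175 ...................###........
176 ...................###........
177 ...................###........
178 ...................###........
179 ...................##.........
180 ...................##.........
181 ...................##.........
182 ...................##.........
183 ...................##.........
184 .......######.....###.........
185 .......###############........
186 ........##############........
187 ........#############.........
188 ........####.......##.........
189 ........####..................
190 ........####..................
191 ..............................
192 ..............................
193 ..............................
194 ..............................
195 ..............................
172 .........................
173 .........................
174 .........................
175 .........................
176 .........................
177 ............##...........
178 ............####.........
179 ............####.........
180 ............####
[... 1250 characters left out ...]
192 190 191 202 209 202 201 204 188 175 191 195 194 194 193]
 [192 194 193 183 149 116 125 132 129 122 124 159 190 195 195 194 193]
 [193 193 194 193 180 153 135 133 136 138 143 171 193 196 195 195 194]
 [192 193 194 192 178 145 133 134 134 131 139 169 191 193 194 193 192]
 [194 195 194 193 185 161 132 135 134 131 132 161 191 193 193 191 192]
 [194 195 195 195 193 175 134 133 134 131 127 154 191 194 193 194 193]
 [192 192 193 194 194 178 142 135 135 132 126 152 190 193 194 194 195]
 [192 192 192 193 193 182 145 112 110 108 106 131 174 190 192 193 192]
 [192 192 191 192 190 165  88  73  75  74  74  86 139 189 193 193 192]
 [191 192 190 190 189 170 106  77  74  76  85 106 143 188 193 193 193]]
```

```bash
python3 - <<'E'
from h import *
np.set_printoptions(precision=4,suppress=True)
t=capture("top").astype(float);s=capture("side").astype(float)
def o1(X,Y): return ((X+.5)/8-.5+225,(Y+.5)/8-.5+182)
print("slot",plane("top",o1(300,225),.095),plane("top",o1(420,222),.095))
def o2(X,Y): return ((X+.5)/6-.5+210,(Y+.5)/6-.5+165)
for p in((83,402),(180,400)): print("cap corner",plane("side",o2(*p),.095))
for p in((160,250),(128,385)): print("slot side",plane("side",o2(*p),.095))
# reader top and stop
for p in((465,52),(582,52),(458,160),(575,160)): print("reader",plane("top",o1(*p),.106))
for p in((525,230),(530,180),(578,180),(578,230)): print("stop",plane("top",o1(*p),.102))
# soft colour weights
def cen(w,roi):
    x,y,W,H=roi; w=np.clip(w[y:y+H,x:x+W],0,None); yy,xx=np.mgrid[y:y+H,x:x+W]; return (w*xx).sum()/w.sum(),(w*yy).sum()/w.sum()
redt=t[...,2]-t[...,:2].max(2); redt[redt<40]=0
k=cen(redt,(233,200,7,6)); print("knob top px",k,plane("top",k,.133)); k=cen(redt,(234,208,6,4));print("plate",k,plane("top",k,.1))
reds=s[...,2]-s[...,:2].max(2);reds[reds<30]=0
k=cen(reds,(244,178,10,10));print("knob side",k)
for z in(.1,.115,.133): print(plane("side",k,z))
b=t[...,0]-t[...,2]; 
print(b[163:186,166:182].astype(int))
bs=s[...,0]-s[...,2]; bs[bs<30]=0
for r in(176,178,180,182): print("bar side col",cen(bs,(285,r,12,1)))
print("cup side",[cen(bs,(274,r,10,1)) for r in(188,189,190)])
print((s[...,0]-s[...,2])[172:194,275:296].astype(int))
E
```

```text
slot [0.4877 0.008  0.095 ] [ 0.4885 -0.0417  0.095 ]
cap corner [ 0.4734 -0.1795  0.095 ]
cap corner [ 0.5119 -0.1744  0.095 ]
slot side [ 0.4854 -0.0375  0.095 ]
slot side [ 0.4893 -0.1642  0.095 ]
reader [ 0.5578 -0.0604  0.106 ]
reader [ 0.5575 -0.1088  0.106 ]
reader [ 0.5133 -0.0568  0.106 ]
reader [ 0.5129 -0.1051  0.106 ]
stop [ 0.4845 -0.0844  0.102 ]
stop [ 0.5051 -0.0868  0.102 ]
stop [ 0.5049 -0.1067  0.102 ]
stop [ 0.4843 -0.1063  0.102 ]
knob top px (np.float64(236.10452961672473), np.float64(203.62717770034843)) [0.506  0.0922 0.133 ]
plate (np.float64(236.62457337883959), np.float64(209.41808873720137)) [0.4891 0.0917 0.1   ]
knob side (np.float64(248.0082179930796), np.float64(182.18360726643598))
[0.5007 0.1319 0.1   ]
[0.5046 0.0945 0.115 ]
[0.5094 0.0497 0.133 ]
[[-36 -37 -35 -37 -38 -36 -38 -37 -37 -37 -37 -37 -37 -34 -36 -36]
 [-37 -36 -35 -36 -35 -37 -39 -36 -29 -38 -36 -37 -35 -36 -36 -37]
 [-33 -36 -38 -38 -35 -36 -36 -21  37   8 -15 -31 -35 -37 -36 -38]
 [-37 -35 -38 -35 -36 -36 -37  17  66  53  46  30 -22 -25 -36 -36]
 [-36 -35 -34 -36 -36 -36 -31  53  62  
[... 2920 characters left out ...]
0  66  72  70 102 129 145 146 146 140 113  84  74  71  50   6
  -28 -38 -40]
 [-39 -16  34  67  74  72  72  71  66  67  76  91  79  67  66  62  36 -10
  -33 -39 -39]
 [-37 -16  36  70  75  73  61  28   9   5   8  18  28  38  53  52  16 -25
  -38 -39 -40]
 [-38 -18  36  70  76  74  51   0 -29 -37 -36 -27 -13   0  17  18 -11 -27
  -35 -40 -41]
 [-39 -23  27  60  68  64  45  -2 -28 -36 -36 -27 -13  -8  -6  -5  -9 -17
  -28 -38 -41]
 [-40 -31   2  24  31  30  18  -6 -20 -22 -20 -13 -10  -8  -8  -8  -7 -12
  -30 -39 -41]
 [-41 -39 -32 -26 -26 -25 -26 -28 -29 -23 -16 -11 -11  -9  -9  -8  -8 -15
  -34 -39 -40]
 [-41 -41 -40 -39 -40 -39 -39 -40 -39 -35 -29 -26 -19 -15 -12 -12 -13 -26
  -37 -39 -40]]
```

```bash
python3 - <<'E'
from h import *
np.set_printoptions(precision=4,suppress=True)
t=capture("top").astype(float)
w=np.clip(t[...,0]-t[...,2]+36,0,100)/100
def cen(w,roi):
    x,y,W,H=roi; w=w[y:y+H,x:x+W]; yy,xx=np.mgrid[y:y+H,x:x+W]; return (w*xx).sum()/w.sum(),(w*yy).sum()/w.sum()
w2=w.copy(); w2[w2<.45]=0
k=cen(w2,(172,164,6,6)); g=plane("top",k,.069); print("bar top",k,g)
c=plane("top",(173.3,180.2),.026); print("cup",c)
for a,b in(((289.7,178.5),"side bar"),):
    for z in(.048,.055): print(b,plane("side",a,z))
print("cup side row186 rim",plane("side",(279.1,185.5),.026), tri((279.1,185.5),(173.3,180.2)), tri((290.3,175.3),k))
v=(g-c)[:2]; print("len",np.linalg.norm(v),"hanger yaw (x axis)",np.degrees(np.arctan2(v[1],v[0])))
# tube
print("tube side top", tri((217,281),(354,212)))
for p in((216.9,280),(217.2,295),(217.3,305)): print(plane("side",p,{280:.058,295:.03,305:.012}[p[1]]))
print("tube in top",proj("top",[[.46,-.31,.061],[.46,-.31,0]]))
s=observe(); print(s["clock"],s["tool_pos"],np.degrees(np.arctan2(s["eef_rot"][1,1],s["eef_rot"][0,1])))
E
```

```text
bar top (np.float64(174.9390243902439), np.float64(167.19448010269576)) [0.6359 0.3022 0.069 ]
cup [0.5967 0.3159 0.026 ]
side bar [0.6373 0.3126 0.048 ]
side bar [0.6369 0.2944 0.055 ]
cup side row186 rim [0.5991 0.2941 0.026 ] [0.5984 0.3179 0.0162] [0.6377 0.3033 0.064 ]
len 0.041426349133793595 hanger yaw (x axis) -19.238226229921324
tube side top [ 0.4794 -0.3117  0.0506]
[ 0.4815 -0.3176  0.058 ]
[ 0.4834 -0.3316  0.03  ]
[ 0.4846 -0.3416  0.012 ]
tube in top [[354.4814 217.314 ]
 [349.7207 217.7729]]
0.55 [ 0.2584 -0.5964  0.4047] -66.57720908515712
```

```bash
python3 -m creep '[[0,0,0,7.5],[0,0,0,7.5],[0,0,0,7.6],[17,-40,0,0],[17,-46,0,0]]' 1 && python3 -m creep '[[17,-46,0,0],[17,-46,0,0],[17,-46,0,0],[17,-46,0,0],[17,-46,0,0]]' && python3 -m creep '[[17,-46,0,0],[17,-46,0,0],[17,-46,0,0],[17,-46,0,0],[17,-46,0,0]]' && python3 -m creep '[[18,-46,0,0],[18,-46,0,0],[8,-20,0,0],[0,0,0,0],[0,0,0,0]]'
cat > st.py <<'E'
from h import *; import sys
np.set_printoptions(precision=4,suppress=True)
def st(tgt=None):
    s=observe();R=s["eef_rot"];p=s["tool_pos"]
    print("t",round(s["clock"],2),"grasp",p+.18*R[:,2],"y-ang",round(np.degrees(np.arctan2(R[1,1],R[0,1])),2),"F",s["contact_force"],"gap",round(s["finger_gap"],4),"ff",s["finger_force"])
    if tgt is not None: print(" tool delta mm",1000*R.T@(np.array(tgt)-p-.18*R[:,2]))
if __name__=="__main__": st([float(a) for a in sys.argv[1:4]] if len(sys.argv)>3 else None)
E
python3 st.py .507 .092 .12
```

```text
clock: 1.05
tool_pos: [0.2909, -0.5099, 0.4044]
eef_rot: [[1.0, 0.012, 0.0], [0.012, -1.0, -0.0], [0.0, 0.0, -1.0]]
contact_force: [-0.4, 0.9, 0.2]
finger_gap: 0.0942
finger_force: 0.0
clock: 1.55
tool_pos: [0.373, -0.2769, 0.4049]
eef_rot: [[1.0, 0.014, 0.001], [0.014, -1.0, -0.001], [0.001, 0.001, -1.0]]
contact_force: [0.6, 0.8, 1.3]
finger_gap: 0.0945
finger_force: 0.0
clock: 2.05
tool_pos: [0.4547, -0.0455, 0.4052]
eef_rot: [[1.0, 0.014, 0.001], [0.014, -1.0, -0.001], [0.001, 0.001, -1.0]]
contact_force: [0.7, -0.2, -0.0]
finger_gap: 0.0939
finger_force: 0.0
clock: 2.55
tool_pos: [0.4968, 0.065, 0.4046]
eef_rot: [[1.0, 0.015, -0.0], [0.015, -1.0, -0.0], [-0.0, 0.0, -1.0]]
contact_force: [0.5, -1.2, 0.6]
finger_gap: 0.0941
finger_force: 0.0
t 2.55 grasp [0.4968 0.065  0.2246] y-ang -89.13 F [ 0.5048 -1.2278  0.6045] gap 0.0941 ff 0.0
 tool delta mm [ 10.6787 -26.9242 104.5922]
```

```bash
python3 -m creep '[[11,-27,20,0],[0,0,40,0],[0,0,30,0],[0,0,13.5,0],[0,0,0,0]]' 0.5 10 | tail -4 && python3 -m creep '[[0,0,0,0],[0,0,0,0],[0,0,0,0],[0,0,0,0],[0,0,0,0]]' 0 10|tail -4; python3 - <<'E'
from st import *
st([.507,.092,.121])
t=capture("top");s=capture("side")
cv2.imwrite("pics/g1.png",np.hstack([crop(t,215,180,50,50,8),crop(s,225,150,50,50,8)]))
E
```

```text
eef_rot: [[1.0, 0.013, -0.004], [0.013, -1.0, 0.0], [-0.004, -0.0, -1.0]]
contact_force: [0.3, -0.2, -0.3]
finger_gap: 0.0575
finger_force: 0.0
eef_rot: [[1.0, 0.014, 0.001], [0.014, -1.0, 0.0], [0.001, -0.0, -1.0]]
contact_force: [1.1, 6.6, 2.7]
finger_gap: 0.0175
finger_force: 3.3
t 3.55 grasp [0.5079 0.0923 0.1218] y-ang -89.18 F [1.1497 6.6124 2.7117] gap 0.0175 ff 3.3320000767707825
 tool delta mm [-0.8725  0.3062  0.7548]
```

View pics/g1.png

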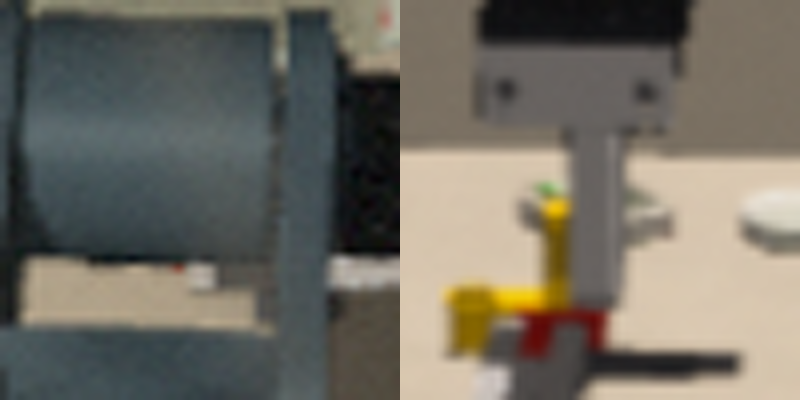

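```bash
python3 -m creep '[[0,0,0,0],[0,0,0,0],[0,0,0,0],[0,0,0,0],[0,0,0,0]]' 0 10|tail -3;python3 st.py
```

```text
contact_force: [0.6, 6.5, 3.0]
finger_gap: 0.0139
finger_force: 10.0
t 4.15 grasp [0.5078 0.094  0.1217] y-ang -89.19 F [0.5623 6.5014 3.0167] gap 0.0139 ff 10.000480189919472
```

```bash
python3 -m creep '[[2,-1.8,0,0],[8,0,0,0],[8,0,0,0],[8,0,0,0],[8,0,0,0]]'|tail -3;python3 st.py;  python3 -m creep '[[2,0,0,0],[2,0,0,0],[1,0,0,0],[0,0,0,0],[0,0,0,0]]'|tail -3;python3 st.py
```

```text
contact_force: [-12.0, 0.6, 9.7]
finger_gap: 0.0135
finger_force: 10.0
t 4.65 grasp [0.5415 0.0947 0.1213] y-ang -89.18 F [-12.0234   0.554    9.7398] gap 0.0135 ff 9.996669888496399
contact_force: [-11.1, 0.9, 8.1]
finger_gap: 0.0139
finger_force: 10.0
t 5.15 grasp [0.5441 0.0947 0.1204] y-ang -89.16 F [-11.1472   0.9358   8.0917] gap 0.0139 ff 9.997521936893463
```

```bash
python3 -m creep '[[0,0,0,0],[0,0,0,0],[0,0,0,0],[0,0,-20,0],[0,0,-45,0]]' 0.5|tail -3; python3 -m creep '[[0,-40,-40,0],[10,-48,0,0],[10,-48,0,0],[10,-30,0,0],[0,0,0,0]]'|tail -3; python3 - <<'E'
from st import *
st([.6365,.3025,.053])
t=capture("top");s=capture("side")
cv2.imwrite("pics/g2.png",np.hstack([crop(t,215,180,50,50,8),crop(s,225,160,50,50,8)]))
E
```

```text
contact_force: [-0.1, -0.4, 0.1]
finger_gap: 0.0467
finger_force: 0.0
contact_force: [0.6, -0.9, 0.1]
finger_gap: 0.0473
finger_force: 0.0
t 6.15 grasp [0.5746 0.2595 0.2213] y-ang -88.95 F [ 0.5658 -0.9438  0.0978] gap 0.0473 ff 0.0
 tool delta mm [ 62.504  -41.7632 168.3405]
```

View pics/g2.png

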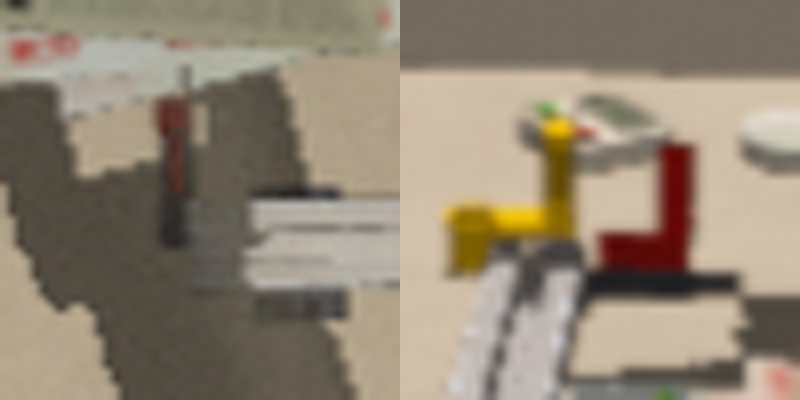

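```bash
python3 - <<'E'
from st import *
t=capture("top").astype(float);s=capture("side").astype(float)
r=t[...,2]-t[...,:2].max(2); print(r[188:208,232:242].astype(int))
q=s[...,2]-s[...,:2].max(2); print(q[176:196,246:266].astype(int))
for p in((258.8,184),(262.2,184),(255.4,184)): print(plane("side",p,.115),plane("side",(248.0,182.2),.115))
E
```

```text
[[-3  0 -1 -2  0 -1  1 -2  1  1]
 [ 7  5 -2 -3 -1 -2  0 -2 -1 -1]
 [ 8  3  1  1 -2  1  1 -1 -1  4]
 [ 6  2 -1  0  1  2  7  8  9  7]
 [ 9 13 17 25 27 28 18 11 12  9]
 [13 16 25 42 41 35 23 13 12  8]
 [14 14 26 42 39 40 25 13 14  8]
 [16 16 23 45 42 40 28 15 15  8]
 [14 14 22 41 25 25 19 13 12  9]
 [14 12 16 15 26 31  7 15 12  7]
 [15 14 14 10 27 32  7 10 11  8]
 [15 16 13  8 28 34  3  5  6  7]
 [15  9  6  7 28 35  6  5  8  4]
 [ 8  4  7  5 31 35  6  7  7  8]
 [ 8  5  6  5 26 30  6  9  7  7]
 [ 7  8  7  2 24 31  5  4  7  8]
 [ 8  7  7  5  6 10  9  6  9  7]
 [ 9  4  7  4  2  5  4  3  4  2]
 [ 6 11  7  4  5  3  4  4  2  4]
 [ 8  6  5  1  2  5  3  2  5  3]]
[[54 69 61 38 20 13 11  9  9 11 12 12 13 17 19 19 18 19 18 19]
 [34 33 28 22 16 13 12 11 10  9  9 14 17 22 23 22 20 18 18 18]
 [22 15 13 12 10 10 10  9  8 10 12 32 58 57 54 42 25 19 17 18]
 [16 11  8  9  8  9  9  9  7  9 18 47 86 95 86 50 26 19 18 19]
 [18 10  7  7  9 13 14 11 11 11 20 44 82 96 86 49 25 18 18 18]
 [19 12 10 11 14 19 18 16 17 17 22 43 82 95 84 49 24 19 18 18]
 [21 19 18 18 18 18 18 17 17 18 24 44 83 97 83 49 25 18 18 17
[... 259 characters left out ...]
19 17 18 18 17 17 18 18 20 25 45 79 95 84 48 25 18 18 17]
 [29 20 18 21 23 23 23 23 24 25 31 48 81 95 84 44 23 19 17 18]
 [25 19 18 34 53 57 56 57 59 59 61 73 91 94 78 33 18 17 18 17]
 [10 11 17 35 65 81 81 81 80 79 78 83 85 88 72 31 17 17 18 18]
 [ 5  7 16 34 62 78 81 81 82 82 81 80 84 83 66 30 18 18 17 17]
 [ 4  5 15 32 55 71 75 75 77 78 78 79 79 79 65 30 17 17 18 18]
 [ 6  5 11 24 38 44 44 44 54 59 60 59 59 60 53 24 18 17 17 17]
 [ 8  6  4  5  5  5  3  5  7  7  7  7  8  8  9  7  7  8  7  8]
 [ 9  6  3 -1 -1  0  0 -1  1  0 -1 -1 -2  0  0  0  1  1  2  2]]
[0.5389 0.0827 0.115 ] [0.5046 0.0944 0.115 ]
[0.5493 0.0837 0.115 ] [0.5046 0.0944 0.115 ]
[0.5286 0.0817 0.115 ] [0.5046 0.0944 0.115 ]
```

```bash
python3 - <<'E'
from st import *
print("edge top",plane("top",(236.5,203.6),.1),plane("top",(236.5,203.6),.088), "start edge",plane("top",(236.7,213.4),.1))
print("knob top",plane("top",(236,194.1),.133),"before",plane("top",(236.1,203.6),.133))
for z in(.085,.09,.095): print("edge side",plane("side",(249.3,191),z))
t=capture("top");s=capture("side")
g=cv2.cvtColor(s,cv2.COLOR_BGR2GRAY); print(g[190:204:2,232:252])
E
```

```text
edge top [0.5082 0.092  0.1   ] [0.509  0.0924 0.088 ] start edge [0.476  0.0915 0.1   ]
knob top [0.5366 0.0924 0.133 ] before [0.5061 0.0923 0.133 ]
edge side [0.5084 0.0957 0.085 ]
edge side [0.5096 0.0841 0.09  ]
edge side [0.5107 0.0725 0.095 ]
[[ 95  93  94  91  87  77  70  78 120 118 107  92  76  75  80 123 167 137
   65  38]
 [ 96  95  93  88  83 101 111 100  87  77  73  71  72  73  71  78 138 131
   73  40]
 [125 143 139 161 179 182 177 131  78  69  75 133 170 174 145  90  54  42
   34  32]
 [192 193 193 190 185 183 149  96  73  75 103 157 182 185 155  93  50  46
   51  52]
 [194 194 195 189 185 184 139 107 117 113 146 176 190 204 156  80 115 166
  184 185]
 [194 196 192 187 182 139  98 155 187 188 186 186 185 160 117 150 183 190
  191 191]
 [185 185 188 186 184 143 154 186 185 186 188 189 205 162 114 162 188 191
  190 189]]
```

```bash
python3 -m creep '[[0,0,0,6.7],[0,0,0,6.7],[0,0,0,6.8],[22,-30,0,0],[22,-31,0,0]]' 0.6|tail -3; python3 -m creep '[[0,0,40,0],[0,0,35,0],[0,0,0,0],[0,0,0,0],[0,0,0,0]]'|tail -3;  python3 st.py .6365 .3025 .055
```

```text
contact_force: [1.1, -0.8, 0.3]
finger_gap: 0.0566
finger_force: 0.0
contact_force: [0.2, 0.5, 0.8]
finger_gap: 0.0564
finger_force: 0.0
t 7.45 grasp [0.6374 0.2992 0.1496] y-ang -109.41 F [0.2061 0.4803 0.7966] gap 0.0564 ff 0.0
 tool delta mm [-2.288  -2.577  94.5805]
```

```bash
python3 -m creep '[[-2.3,-2.6,30,0],[0,0,35,0],[0,0,25,0],[0,0,4.5,0],[0,0,0,0]]'|tail -3; python3 st.py .6365 .3025 .055; python3 -m creep '[[0,0,0,0],[0,0,0,0],[0,0,0,0],[0,0,0,0],[0,0,0,0]]' 0 15|tail -3;python3 -m creep '[[0,0,0,0],[0,0,0,0],[0,0,0,0],[0,0,0,0],[0,0,0,0]]' |tail -3;   python3 st.py .6365 .3025 .055
```

```text
contact_force: [-0.2, 0.2, 0.8]
finger_gap: 0.0563
finger_force: 0.0
t 7.95 grasp [0.6354 0.3026 0.0535] y-ang -109.39 F [-0.1525  0.1675  0.8167] gap 0.0563 ff 0.0
 tool delta mm [ 1.0509 -0.2692 -1.4829]
contact_force: [-0.2, 0.4, 0.0]
finger_gap: 0.0198
finger_force: 0.4
contact_force: [0.2, 0.3, 2.7]
finger_gap: 0.0159
finger_force: 15.0
t 8.95 grasp [0.6348 0.3026 0.0523] y-ang -109.38 F [0.199  0.2718 2.7492] gap 0.0159 ff 15.000182837247849
 tool delta mm [ 1.6391 -0.4305 -2.6832]
```

```bash
python3 -m creep '[[0,0,-20,0],[0,0,-30,-6.7],[0,0,-30,-6.7],[0,0,-15,-6.8],[0,0,0,0]]' - 30|tail -3; python3 -m creep '[[-35,30,0,0],[-40,44,0,0],[-40,45,0,0],[-32,42,0,0],[0,0,0,0]]'|tail -3;   python3 st.py .4853 .142 .150
```

```text
contact_force: [0.1, -0.2, -0.3]
finger_gap: 0.0156
finger_force: 30.0
contact_force: [0.3, 0.5, -1.8]
finger_gap: 0.0159
finger_force: 30.0
t 9.95 grasp [0.4986 0.1533 0.1428] y-ang -89.52 F [ 0.2593  0.4577 -1.7676] gap 0.0159 ff 29.9992436170578
 tool delta mm [-13.4195  11.2348  -7.0118]
```

```bash
python3 -m creep '[[-13.4,5,-3,0.4],[0,0,0,0],[0,0,0,0],[0,0,0,0],[0,0,0,0]]'|tail -3; python3 - <<'E'
from st import *
st([.4853,.142,.150])
t=capture("top");s=capture("side")
cv2.imwrite("pics/g3.png",np.hstack([crop(t,205,180,50,50,8),crop(s,215,155,50,50,8)]))
E
```

```text
contact_force: [-0.3, -0.2, -1.8]
finger_gap: 0.0158
finger_force: 30.0
t 10.45 grasp [0.4916 0.1516 0.1497] y-ang -89.57 F [-0.2676 -0.1919 -1.7811] gap 0.0158 ff 29.999727308750153
 tool delta mm [-6.3691  9.5654 -0.277 ]
```

View pics/g3.png

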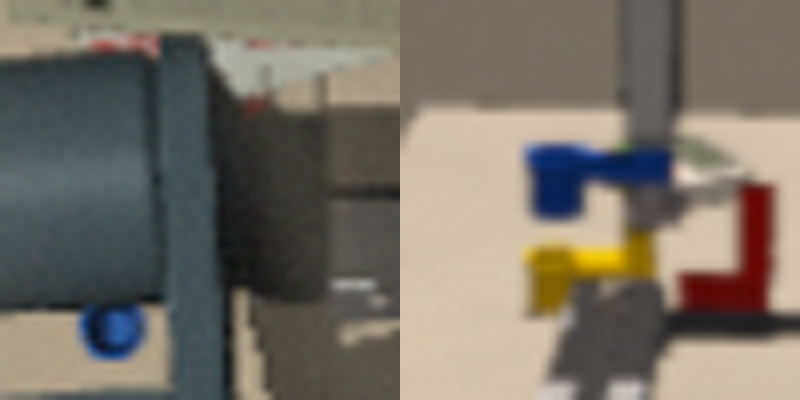

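```bash
python3 -m creep '[[-3,4,0,-0.3],[-3.3,4.5,0,0],[0,0,0,0],[0,0,0,0],[0,0,0,0]]'|tail -3; python3 - <<'E'
from st import *
st([.4853,.142,.150])
t=capture("top");s=capture("side")
g=observe(); z=g["tool_pos"][2]-.18-.0523
m=mask(t,(100,90,30),(130,255,255),(205,210,30,20)); c=max(cv2.findContours(m,0,2)[0],key=cv2.contourArea); print("cup top",cv2.minEnclosingCircle(c),cv2.fitEllipse(c) if len(c)>4 else 0)
u=cv2.minEnclosingCircle(c)[0]; print(plane("top",u,z+.026))
m=mask(s,(100,120,20),(130,255,255),(225,160,30,30))
for y in range(168,190): print(y,''.join('#' if v else '.' for v in m[y,225:260]))
print(cv2.cvtColor(s,cv2.COLOR_BGR2GRAY)[174:186,238:256])
E
```

```text
contact_force: [-0.3, 0.6, -1.2]
finger_gap: 0.0158
finger_force: 30.0
t 11.05 grasp [0.4851 0.1427 0.1501] y-ang -89.29 F [-0.2975  0.6179 -1.2027] gap 0.0158 ff 29.99970406293869
 tool delta mm [0.2161 0.6655 0.1265]
cup top ((221.5, 222.5), 3.8079864978790283) ((221.39950561523438, 222.66629028320312), (6.573681354522705, 7.799637794494629), 148.70057678222656)
[0.4463 0.1397 0.1238]
168 ...................................
169 ...................................
170 ...................................
171 ...................................
172 ...................................
173 ...................................
174 .....#####........#................
175 ....#################..............
176 ....#################..............
177 .....################..............
178 .....######......####..............
179 .....#####.........................
180 .....#####.........................
181 .....#####.........................
182 .....####..........................
183 ...................................
184 ...................................
185 ..........................
[... 370 characters left out ...]
209 199 172 168 166 170]
 [ 43  41  41  41  39  38  37  40  65 105 126 161 197 205 191 171 147 131]
 [ 88  86  83  67  52  53  54  51  79 137 161 154 142 134 130 125 120 119]
 [160 157 148 111  76  77  79  66  68  90 113 120 118 119 119 116 116 121]
 [191 188 166 111  76  80  82  71  64  69  91 108 113 125 137 138 135 147]
 [195 191 153  95  76  80  80  74  68  71 109 130 134 158 180 188 189 187]
 [195 191 157 106  86  81  80  78  77  90 156 188 191 193 195 196 196 193]
 [197 193 168 128 101  89  85  83  86 122 174 195 197 197 198 199 197 195]
 [199 198 195 174 138 106  92  93 106 163 193 198 198 198 198 200 199 196]
 [200 201 200 196 165 121 102 101 124 173 195 199 199 200 199 200 199 196]]
```

```bash
python3 - <<'E'
from st import *
def yplane(n,uv,y):
    o,v=ray(n,uv); return o+v*(y-o[1])/v[1]
s=capture("side"); g=cv2.cvtColor(s,cv2.COLOR_BGR2GRAY)
for u in(240.2,244.0,247.6): print("foot",u,yplane("side",(u,181),.1427))
for u in(228.5,235.0): print("cup sides",u,yplane("side",(u,180),.1427))
for p in((240.7,194),(240.5,196),(238.9,204)): print("slot",plane("side",p,.095))
for r in range(200,236,5):
    print(r,g[r,220:254], end=' '); print(plane("side",(238,r),.095)[1:2])
E
```

```text
foot 240.2 [0.4741 0.1427 0.0989]
foot 244.0 [0.4865 0.1427 0.0993]
foot 247.6 [0.4982 0.1427 0.0997]
cup sides 228.5 [0.4359 0.1427 0.101 ]
cup sides 235.0 [0.4572 0.1427 0.1017]
slot [0.4874 0.0475 0.095 ]
slot [0.4886 0.0328 0.095 ]
slot [ 0.4909 -0.0224  0.095 ]
200 [198 197 195 195 194 195 196 197 197 196 197 197 194 152  93  74  72  69
  72  74  74  73  73  72  71  70  82 153 188 193 195 195 195 194] [0.0041]
205 [199 198 198 197 197 198 198 196 197 198 197 193 200 200 192 183 134  80
  74  81 129 175 190 188 155 110 157 190 195 194 194 193 193 193] [-0.0291]
210 [197 196 196 196 195 194 194 194 194 196 199 197 193 190 163 117 153 183
 185 190 192 193 192 157 139 177 165 131 124 124 123 124 124 123] [-0.0603]
215 [194 194 194 193 185 188 195 194 183 184 192 194 195 164 128 106 104 140
 163 168 170 172 170 166 186 171 138 136 136 138 141 145 148 150] [-0.0897]
220 [ 75  75  75  75  74  74  86 148 186 193 193 186 135  85  85  86 111 167
 191 196 195 141  76  87 107 112 111 112 113 113 112 113 113 112] [-0.1175]
225 [ 75  74  74  74  75 103 162 191 193 190 149 101 153 184 185 184 188 193
 191 188 137  64  47  78 105 110 112 111 111 111 111 112 112 111] [-0.1438]
230 [ 76  76  74  79 129 167 175 175 175 134  91 150 186 186 195 195 188 186
 184 134  72  70  73  74  73  76  74  74  74  73  74  73  73  73] [-0.1687]
235 [76 74 62 38 14 10  9 11 11 11 10 10 11  9 11  8 11 11 13 42 64 73 72 73
 72 73 74 75 75 78 80 80 81 80] [-0.1924]
```

```bash
python3 - <<'E'
from st import *
for p in((226.8,220),(241.2,220),(225.4,225),(240.3,225),(223.8,230),(238.8,230),(244.4,205),(245.5,201.5),(246.2,199)): print(p,plane("side",p,.095))
t=capture("top"); g=cv2.cvtColor(t,cv2.COLOR_BGR2GRAY)
for c in(256,262,270,280,286,300,306): print(c,g[200:219,c],plane("top",(c,208),.095)[:2])
E
```

```text
(226.8, 220) [ 0.4722 -0.1201  0.095 ]
(241.2, 220) [ 0.5089 -0.1168  0.095 ]
(225.4, 225) [ 0.4729 -0.1467  0.095 ]
(240.3, 225) [ 0.5098 -0.1433  0.095 ]
(223.8, 230) [ 0.4731 -0.1718  0.095 ]
(238.8, 230) [ 0.5093 -0.1686  0.095 ]
(244.4, 205) [ 0.507  -0.0275  0.095 ]
(245.5, 201.5) [ 0.5075 -0.0041  0.095 ]
(246.2, 199) [0.5077 0.0131 0.095 ]
256 [71 70 72 44 26 73 74 74 72 81 81 77 84 77 77 72 44 70 76] [0.4934 0.0279]
262 [ 76  73  72  74  66  75  78  75  65  75  77  80  79  73  73  72  72 127
 153] [0.4933 0.0081]
270 [ 73  73  73  73 101 159 169 175 141 162 169 122 160 166 134  77  69  77
  72] [ 0.493  -0.0183]
280 [139 139 140 151 162 165 169 178 169 168 164 150 162 169 179 130 151 160
 160] [ 0.4927 -0.0515]
286 [107 131 130 145 170 167 169 149 163 165 163 125 159 168 184 141 154 159
 158] [ 0.4926 -0.0714]
300 [ 73  70  41  41 164 163 166  90 152 164 162 166 164 172 143  84  66  67
  61] [ 0.4921 -0.1179]
306 [153 124  78  67 158 164 168 141 156 160 149 160 163 167 124  77  62  65
  71] [ 0.4919 -0.1379]
```

```bash
python3 -m creep '[[1.5,0,8,0],[0,0,8.2,0],[0,5,0,0],[0,0,0,0],[0,0,0,0]]'|tail -3;   python3 st.py .4868 .1377 .1338
```

```text
contact_force: [-0.7, -0.3, -1.0]
finger_gap: 0.0156
finger_force: 30.0
t 11.75 grasp [0.4867 0.1376 0.1339] y-ang -89.3 F [-0.6711 -0.319  -0.9832] gap 0.0156 ff 29.999762177467346
 tool delta mm [ 0.1231 -0.1408  0.0608]
```

```bash
python3 -m creep '[[0,10,0,0],[0,10,0,0],[0,8,0,0],[0,6,0,0],[0,6,0,0]]'|tail -3;   python3 st.py .4870 .0977 .1338
```

```text
contact_force: [-0.5, -0.8, -0.3]
finger_gap: 0.0159
finger_force: 30.0
t 12.25 grasp [0.4869 0.0971 0.1338] y-ang -89.32 F [-0.4844 -0.7897 -0.302 ] gap 0.0159 ff 29.999777376651764
 tool delta mm [ 0.075  -0.5492  0.0332]
```

```bash
python3 -m creep '[[0,5,0,0],[0,5,0,0],[0,5,0,0],[0,5,0,0],[0,0,0,0]]'|tail -3;   python3 st.py .4872 .0777 .1338;python3 -m creep '[[0,5,0,0],[0,5,0,0],[0,5,0,0],[0,5,0,0],[0,0,0,0]]'|tail -3;   python3 st.py .4874 .0577 .1338
```

```text
contact_force: [-0.9, -0.9, -0.5]
finger_gap: 0.016
finger_force: 30.0
t 12.75 grasp [0.4871 0.0771 0.1337] y-ang -89.3 F [-0.9232 -0.9168 -0.5217] gap 0.016 ff 29.999568164348602
 tool delta mm [ 0.0856 -0.6003 -0.1139]
contact_force: [-2.2, -0.8, -0.3]
finger_gap: 0.016
finger_force: 30.0
t 13.25 grasp [0.4875 0.0569 0.1338] y-ang -89.31 F [-2.245  -0.8263 -0.3423] gap 0.016 ff 29.99938040971756
 tool delta mm [-0.0502 -0.8013 -0.0468]
```

```bash
python3 -m creep '[[-0.6,10,0,0],[0,12,0,0],[0,12,0,0],[0,12,0,0],[0,8,0,0]]'|tail -3;   python3 st.py;python3 -m creep '[[0,10,0,0],[0,12,0,0],[0,12,0,0],[0,10,0,0],[0,0,0,0]]'|tail -3;   python3 st.py .4885 -.070 .1338
```

```text
contact_force: [0.1, 0.1, -2.0]
finger_gap: 0.0157
finger_force: 30.0
t 13.75 grasp [0.4879 0.0023 0.134 ] y-ang -89.34 F [ 0.0967  0.0788 -1.9917] gap 0.0157 ff 29.999991953372955
contact_force: [0.5, 0.2, -1.5]
finger_gap: 0.0158
finger_force: 30.0
t 14.25 grasp [ 0.4883 -0.0415  0.1339] y-ang -89.37 F [ 0.5231  0.1912 -1.542 ] gap 0.0158 ff 29.999476969242096
 tool delta mm [-0.1614 28.5038  0.092 ]
```

```bash
python3 -m creep '[[0,6,0,0],[0,6,0,0],[0,6,0,0],[0,3,0,0],[0,0,0,0]]'|tail -3;   python3 st.py; python3 -m creep '[[0,2,0,0],[0,2,0,0],[0,1,0,0],[0,0,0,0],[0,0,0,0]]'|tail -3;   python3 st.py;
```

```text
contact_force: [0.1, 0.7, -1.5]
finger_gap: 0.0159
finger_force: 30.0
t 14.75 grasp [ 0.4885 -0.0616  0.1339] y-ang -89.31 F [ 0.0596  0.6787 -1.535 ] gap 0.0159 ff 29.99970942735672
contact_force: [-0.2, 0.0, -1.1]
finger_gap: 0.0156
finger_force: 30.0
t 15.25 grasp [ 0.4885 -0.0662  0.1338] y-ang -89.27 F [-0.1779  0.0347 -1.0685] gap 0.0156 ff 29.999713897705078
```

Lower onto the floor and keep creeping to the stop.

```bash
python3 -m creep '[[0,2,0.7,0],[0,2,0.5,0],[0,1,0,0],[0,0,0,0],[0,0,0,0]]'|tail -3;   python3 st.py; python3 -m creep '[[0,2,0,0],[0,2,0,0],[0,1,0,0],[0,0,0,0],[0,0,0,0]]'|tail -3;   python3 st.py;
```

```text
contact_force: [-0.4, 12.4, 4.7]
finger_gap: 0.0156
finger_force: 30.0
t 15.75 grasp [ 0.4887 -0.0682  0.133 ] y-ang -89.34 F [-0.4438 12.4398  4.675 ] gap 0.0156 ff 30.01203417778015
contact_force: [0.7, 25.4, 9.7]
finger_gap: 0.0159
finger_force: 30.1
t 16.25 grasp [ 0.4887 -0.0694  0.1333] y-ang -89.4 F [ 0.6558 25.4448  9.7271] gap 0.0159 ff 30.140471756458282
```

```bash
python3 -m creep '[[0,-4,0,0],[0,-3.5,0.6,0],[0,0,0,0],[0,0,0,0],[0,0,0,0]]'|tail -3;   python3 st.py; python3 -m creep '[[0,0,0,0],[0,0,0,0],[0,0,0,0],[0,0,0,0],[0,0,0,0]]' 0.35|tail -3;   python3 st.py; 
```

```text
contact_force: [0.2, 7.1, 3.2]
finger_gap: 0.016
finger_force: 30.0
t 16.75 grasp [ 0.4888 -0.0679  0.1324] y-ang -89.32 F [0.2326 7.0908 3.2082] gap 0.016 ff 29.99416083097458
contact_force: [-0.6, 0.2, -0.7]
finger_gap: 0.0326
finger_force: 0.0
t 17.25 grasp [ 0.4886 -0.069   0.132 ] y-ang -89.29 F [-0.5708  0.1869 -0.7056] gap 0.0326 ff 0.0
```

```bash
python3 -m creep '[[0,5,0,0],[0,3,0,0],[0,1,0,0],[0,0,0,0],[0,0,0,0]]'|tail -3;   python3 st.py; python3 -m creep '[[0,1,0,0],[0,0,0,0],[0,-2,0,0],[0,-5,0,0],[0,-3,0,0]]'|tail -3;   python3 st.py; 
```

```text
contact_force: [-0.1, 2.5, 1.9]
finger_gap: 0.0328
finger_force: 1.1
t 17.75 grasp [ 0.4888 -0.0776  0.1322] y-ang -89.28 F [-0.1104  2.5103  1.906 ] gap 0.0328 ff 1.1382456868886948
contact_force: [-0.5, -0.3, -0.1]
finger_gap: 0.0328
finger_force: 0.0
t 18.25 grasp [ 0.4883 -0.0686  0.1317] y-ang -89.26 F [-0.4776 -0.307  -0.0625] gap 0.0328 ff 0.0
```

```bash
python3 -m creep '[[0,0,-35,0],[0,0,-40,0],[14,-40,0,0],[20,-45,0,0],[20,-45,0,0]]' 0.5|tail -3;   python3 st.py .539 .0947 .1215; python3 -m creep '[[0,-32,0,0],[0,0,20,0],[0,0,0,0],[0,0,0,0],[0,0,0,0]]' |tail -3;   python3 st.py .539 .0947 .1215; 
```

```text
contact_force: [1.0, -0.5, -0.4]
finger_gap: 0.047
finger_force: 0.0
t 18.75 grasp [0.5415 0.0632 0.2075] y-ang -89.34 F [ 0.9532 -0.4851 -0.3917] gap 0.047 ff 0.0
 tool delta mm [ -2.3005 -31.6038  86.0153]
contact_force: [1.2, 0.1, 0.1]
finger_gap: 0.0471
finger_force: 0.0
t 19.25 grasp [0.5409 0.0933 0.1877] y-ang -89.33 F [1.1572 0.1205 0.1139] gap 0.0471 ff 0.0
 tool delta mm [-1.939  -1.4521 66.2316]
```

```bash
python3 -m creep '[[-1.9,-1.4,30,0],[0,0,30,0],[0,0,6,0],[0,0,0,0],[0,0,0,0]]'|tail -3;   python3 st.py; python3 -m creep '[[0,0,0,0],[0,0,0,0],[0,0,0,0],[0,0,0,0],[0,0,0,0]]' 0 15|tail -3; python3 -m creep '[[0,0,0,0],[0,0,0,0],[0,0,0,0],[0,0,0,0],[0,0,0,0]]' |tail -3; python3 st.py; python3 -m creep '[[-8,0,0,0],[-8,0,0,0],[-8,0,0,0],[-8,0,0,0],[0,0,0,0]]' |tail -3; python3 st.py;
```

```text
contact_force: [-0.1, 0.3, 0.7]
finger_gap: 0.0474
finger_force: 0.0
t 19.75 grasp [0.5399 0.095  0.1228] y-ang -89.31 F [-0.105   0.2768  0.7254] gap 0.0474 ff 0.0
contact_force: [-0.1, -2.3, 1.0]
finger_gap: 0.0142
finger_force: 15.0
contact_force: [-0.8, -4.5, 2.9]
finger_gap: 0.0143
finger_force: 15.0
t 20.75 grasp [0.5388 0.0948 0.1213] y-ang -89.27 F [-0.7738 -4.4681  2.879 ] gap 0.0143 ff 14.999790340662003
contact_force: [-1.4, -6.7, 4.0]
finger_gap: 0.014
finger_force: 15.0
t 21.25 grasp [0.5061 0.0943 0.1213] y-ang -89.25 F [-1.3957 -6.7424  4.0189] gap 0.014 ff 15.000078678131104
```

```bash
python3 -m creep '[[-2,0,0,0],[-2,0,0,0],[0,0,0,0],[0,0,0,0],[0,0,0,0]]' |tail -3; python3 st.py; python3 -m creep '[[-2,0,0,0],[-2,0,0,0],[-1,0,0,0],[0,0,0,0],[0,0,0,0]]' |tail -3; python3 st.py;
```

```text
contact_force: [0.2, -6.4, 1.9]
finger_gap: 0.0139
finger_force: 15.0
t 21.75 grasp [0.5029 0.0943 0.1213] y-ang -89.26 F [ 0.1918 -6.4383  1.9195] gap 0.0139 ff 14.999850243330002
contact_force: [16.0, -4.9, -10.8]
finger_gap: 0.0141
finger_force: 15.0
t 22.25 grasp [0.5019 0.0942 0.1216] y-ang -89.31 F [ 15.9556  -4.9345 -10.7632] gap 0.0141 ff 14.998345971107483
```

```bash
python3 -m creep '[[3,0,0,0],[0,0,0,0],[0,0,0,0],[0,0,0,0],[0,0,0,0]]' 0.5|tail -3; python3 -m creep '[[0,0,-40,0],[0,0,-45,0],[0,0,-20,0],[0,20,0,0],[0,45,0,0]]' |tail -3;python3 -m creep '[[0,48,0,0],[0,48,0,0],[0,48,0,0],[0,48,0,0],[0,48,0,0]]' |tail -3; python3 - <<'E'
from st import *
st([.481,-.313,.12])
t=capture("top");s=capture("side")
can=np.zeros((600,800,3),np.uint8); can[:320]=crop(t,225,182,100,40,8)
can[320:600,:400]=crop(s,220,165,50,35,8); can[320:600,410:690]=crop(s,200,275,35,35,8)
cv2.imwrite("pics/g4.png",can)
E
```

```text
contact_force: [0.2, 0.1, -1.0]
finger_gap: 0.0465
finger_force: 0.0
contact_force: [-0.2, -0.6, -0.5]
finger_gap: 0.0472
finger_force: 0.0
contact_force: [0.7, -0.9, 0.5]
finger_gap: 0.0469
finger_force: 0.0
t 23.75 grasp [ 0.5041 -0.212   0.2261] y-ang -89.29 F [ 0.7174 -0.8985  0.5345] gap 0.0469 ff 0.0
 tool delta mm [-24.3871 100.7528 106.0831]
```

View pics/g4.png

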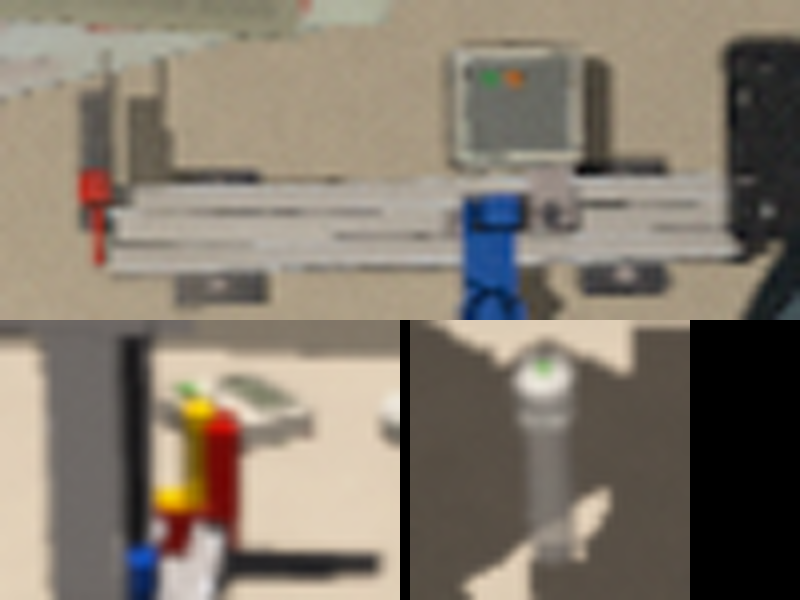

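```bash
python3 - <<'E'
from st import *
def yplane(n,uv,y):
    o,v=ray(n,uv); return o+v*(y-o[1])/v[1]
t=capture("top");s=capture("side")
print(t[208:217,350:362].transpose(2,0,1)[1]); 
c=plane("top",(357,211.8),.061); print("tube top from top",c)
gs=cv2.cvtColor(s,cv2.COLOR_BGR2GRAY); print(gs[278:286,210:224]); print(s[278:284,212:222,1].astype(int)-s[278:284,212:222,2])
for u in(216.6,217.,217.4): print("side cap",u,plane("side",(u,280.5),.061),yplane("side",(u,290),c[1]))
# cup
b=t[...,0].astype(int)-t[...,2]
print(b[216:228,278:296])
w=(b>40).astype(np.uint8)*255; w[:218]=0
cc=max(cv2.findContours(w,0,2)[0],key=cv2.contourArea); print(cv2.fitEllipse(cc),cv2.boundingRect(cc))
w2=np.clip(b,0,80).astype(float); w2[:,:282]=0
def cen(w,x,y,W,H):
    w=w[y:y+H,x:x+W]; yy,xx=np.mgrid[y:y+H,x:x+W]; return (w*xx).sum()/w.sum(),(w*yy).sum()/w.sum()
E
```

```text
[[ 11  41  45  85  68  82  84  37  39  42  53  54]
 [ 19  17  34  32  52  78  82  80  42  41  47  45]
 [ 17  13  16  14  25  42  42  61  77  74  43  42]
 [110 111  34  12  10  18  23  19  52  55  30  31]
 [147 135  93  77  73 106 156 174 158 152 147  72]
 [ 83 148  97  78  77  80 124 157 169 157 138  74]
 [ 76  78 149 135 132 152 149 141 148 147 140  73]
 [ 73  75  75 152 150 154 151 149 148 141  76  72]
 [ 73  77  73  74  81 151 147 149 151 141  72  71]]
tube top from top [ 0.4788 -0.3194  0.061 ]
[[150 154 151 133 101  99 106 105 101  92  91  96 129 179]
 [ 90  93  93 112 139 140 126 135 145 128  90  81  90 126]
 [ 80  80  82 115 160 167 152 165 179 156 107  84  82  86]
 [ 79  81  89 142 198 205 185 191 210 185 126  86  82  81]
 [ 80  84 107 166 215 225 217 215 220 190 121  86  81  81]
 [ 81  83  98 149 200 220 223 217 199 162 103  83  81  81]
 [ 82  82  88 113 151 175 182 175 158 132 101  84  82  82]
 [ 82  82  85  99 120 136 143 142 131 118  99  83  81  82]]
[[-17 -13  -9  -9  -9  -8  -9  -9  -9 -11]
 [-10 -10  -8  -6  -2  -4  -7  -9  -8  -8]
 [ -8  -7  -7   6  29  16  -5  -7  -7
[... 656 characters left out ...]
13  73  86 112 114  94  62  96  63 -19 -19 -19 -18 -28]
 [-42 -38 -38 -33   8  84  87 114 115 104  83 103  68 -17 -20 -17 -28 -38]
 [-38 -40 -39 -38   5  99  55  90 115 101  81  76  54 -17 -20 -18 -29 -38]
 [-41 -40 -38 -39 -10  45  63  55  77  68  80  67   6 -18 -30 -37 -37 -38]
 [-41 -38 -38 -39 -36  -6  53  97  76 109  85   0 -37 -37 -40 -36 -37 -39]
 [-41 -39 -40 -37 -42 -36 -24  -7   3  -7 -27 -35 -39 -41 -39 -39 -36 -36]
 [-39 -39 -37 -40 -40 -41 -38 -38 -34 -35 -38 -37 -39 -39 -38 -41 -36 -38]
 [-39 -37 -41 -41 -38 -39 -36 -37 -40 -39 -39 -38 -40 -41 -37 -39 -38 -39]]
((286.0032043457031, 220.71041870117188), (7.523667812347412, 8.191789627075195), 109.98998260498047) (283, 218, 8, 7)
```

```bash
python3 -m creep '[[-12,45,0,0],[-12.4,45,0,0],[0,18,20,0],[0,0,40,0],[0,0,40,0]]' 0.5|tail -3; python3 st.py .481 -.3205 .047; python3 -m creep '[[0,0,0,0],[0,0,0,0],[0,0,0,0],[0,0,0,0],[0,0,0,0]]' |tail -3;  python3 - <<'E'
from st import *
st([.481,-.3205,.047])
print("cup",plane("top",(286.1,220.5),.106),"bar top",plane("top",(287,208),.149))
s=capture("side"); cv2.imwrite("pics/g5.png",crop(s,185,225,64,100,6))
E
```

```text
contact_force: [0.4, 0.3, -0.9]
finger_gap: 0.0471
finger_force: 0.0
t 24.45 grasp [ 0.4823 -0.3177  0.1257] y-ang -89.22 F [ 0.3611  0.2761 -0.8826] gap 0.0471 ff 0.0
 tool delta mm [-1.455   2.7116 78.7501]
contact_force: [0.2, -0.5, 0.5]
finger_gap: 0.0472
finger_force: 0.0
t 24.95 grasp [ 0.4823 -0.319   0.128 ] y-ang -89.26 F [ 0.1561 -0.5195  0.5045] gap 0.0472 ff 0.0
 tool delta mm [-1.5501  1.2621 80.9886]
cup [ 0.4511 -0.0699  0.106 ] bar top [ 0.4898 -0.0691  0.149 ]
```

View pics/g5.png

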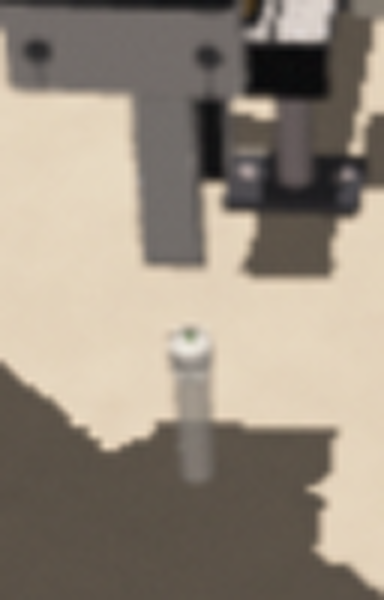

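```bash
python3 - <<'E'
from st import *
def yplane(n,uv,y):
    o,v=ray(n,uv); return o+v*(y-o[1])/v[1]
for y in(-.343,-.355): print(yplane("side",(213.75,268.5),y))
print(yplane("side",(216.4,282),-.3205),yplane("side",(216.8,291),-.3205),yplane("side",(217.1,302),-.3205))
E
```

```text
[ 0.4821 -0.343   0.1055]
[ 0.4848 -0.355   0.1144]
[ 0.4808 -0.3205  0.055 ] [ 0.4806 -0.3205  0.0313] [ 0.4798 -0.3205  0.0013]
```

```bash
python3 -m creep '[[-2.5,1.3,25,0],[0,0,30,0],[0,0,20,0],[0,0,5,0],[0,0,0,0]]'|tail -3; python3 st.py .4797 -.3205 .047; python3 -m creep '[[0,0,0,0],[0,0,0,0],[0,0,0,0],[0,0,0,0],[0,0,0,0]]' 0 4|tail -3;  python3 -m creep '[[0,0,0,0],[0,0,0,0],[0,0,0,0],[0,0,0,0],[0,0,0,0]]' 0 4|tail -3;python3 st.py .4797 -.3205 .047
```

```text
contact_force: [0.8, 0.2, -0.0]
finger_gap: 0.0469
finger_force: 0.0
t 25.5 grasp [ 0.4788 -0.3197  0.0458] y-ang -89.28 F [ 0.8013  0.2007 -0.0171] gap 0.0469 ff 0.0
 tool delta mm [ 0.9026  0.8337 -1.1709]
contact_force: [-0.2, -0.2, 1.1]
finger_gap: 0.0123
finger_force: 4.0
contact_force: [-0.9, 0.6, 3.9]
finger_gap: 0.0128
finger_force: 4.0
t 26.5 grasp [ 0.4792 -0.32    0.0464] y-ang -89.28 F [-0.8867  0.5944  3.9345] gap 0.0128 ff 4.0014128386974335
 tool delta mm [ 0.5314  0.5019 -0.6312]
```

```bash
python3 -m creep '[[0,0,-30,0],[0,0,-40,0],[0,0,-40,0],[0,0,-14,0],[-10,-10,0,0]]' - 6|tail -3;  python3 -m creep '[[-10,-40,0,0],[-6,-45,0,0],[0,-45,0,0],[0,-45,0,0],[0,-40,0,0]]' |tail -3; python3 -m creep '[[0,-25,0,0],[0,0,0,0],[0,0,0,0],[0,0,0,0],[0,0,0,0]]' |tail -3;python3 st.py .4503 -.0697 .170
```

```text
contact_force: [-1.0, -0.0, -0.9]
finger_gap: 0.0123
finger_force: 6.0
contact_force: [0.3, 1.0, 0.6]
finger_gap: 0.0124
finger_force: 6.0
contact_force: [-0.1, 0.5, 1.0]
finger_gap: 0.0122
finger_force: 6.0
t 28.0 grasp [ 0.4498 -0.0712  0.1698] y-ang -89.38 F [-0.1492  0.5117  0.9564] gap 0.0122 ff 5.999857038259506
 tool delta mm [ 0.5121 -1.5037 -0.2273]
```

```bash
python3 -m creep '[[0.5,-1.5,0,0],[0,0,0,0],[0,0,0,0],[0,0,0,0],[0,0,0,0]]' |tail -3;python3 - <<'E'
from st import *
st([.4503,-.0697,.170])
s=capture("side"); cv2.imwrite("pics/g6.png",crop(s,205,155,60,75,8))
E
```

```text
contact_force: [-0.4, 0.3, 0.5]
finger_gap: 0.0125
finger_force: 6.0
t 28.5 grasp [ 0.4503 -0.0687  0.17  ] y-ang -89.28 F [-0.4389  0.3165  0.5027] gap 0.0125 ff 5.999888554215431
 tool delta mm [0.023  1.0171 0.0069]
```

View pics/g6.png

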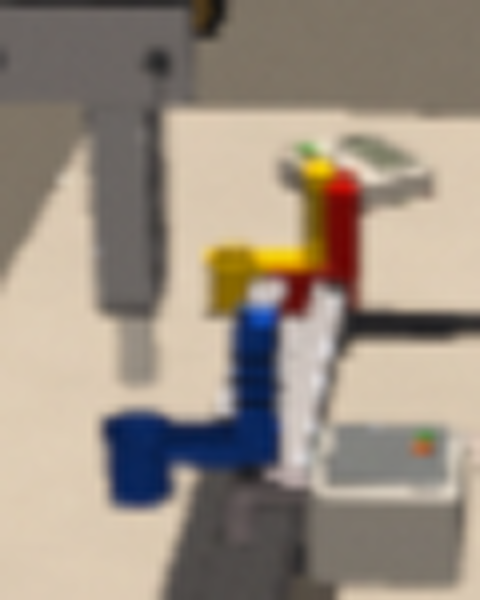

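```bash
python3 -m creep '[[0,0.7,6,0],[0,0,6,0],[0,0,5,0],[0,0,4,0],[0,0,0,0]]' |tail -3;python3 st.py .4503 -.0697 .1296;  python3 -m creep '[[0,0,3,0],[0,0,3,0],[0,0,3,0],[0,0,2,0],[0,0,0,0]]' |tail -3;python3 st.py .4503 -.0697 .1296
```

```text
contact_force: [-0.4, 0.2, -0.5]
finger_gap: 0.0122
finger_force: 6.0
t 29.05 grasp [ 0.4497 -0.0691  0.1481] y-ang -89.28 F [-0.3607  0.2417 -0.5235] gap 0.0122 ff 5.999910458922386
 tool delta mm [ 0.5804  0.6048 18.4836]
contact_force: [0.6, 0.4, -0.9]
finger_gap: 0.0119
finger_force: 6.0
t 29.55 grasp [ 0.4501 -0.0693  0.1376] y-ang -89.28 F [ 0.5765  0.3992 -0.858 ] gap 0.0119 ff 5.999998524785042
 tool delta mm [0.1768 0.4495 8.0295]
```

```bash
python3 -m creep '[[0,0,3,0],[0,0,2,0],[0,0,1.5,0],[0,0,0.5,0],[0,0,0,0]]' |tail -3;python3 st.py .4503 -.0697 .1296;  python3 -m creep '[[0,0,1,0],[0,0,1,0],[0,0,0,0],[0,0,0,0],[0,0,0,0]]' |tail -3;python3 st.py .4503 -.0697 .1296
```

```text
contact_force: [0.0, -0.3, 0.5]
finger_gap: 0.0123
finger_force: 6.0
t 30.05 grasp [ 0.4502 -0.0693  0.1309] y-ang -89.28 F [ 0.0082 -0.3432  0.5315] gap 0.0123 ff 6.000002324581146
 tool delta mm [0.0458 0.3538 1.3472]
contact_force: [0.1, -0.4, 0.8]
finger_gap: 0.012
finger_force: 6.0
t 30.55 grasp [ 0.4503 -0.0694  0.1291] y-ang -89.28 F [ 0.1389 -0.3944  0.8447] gap 0.012 ff 6.000005453824997
 tool delta mm [-0.0229  0.3318 -0.5119]
```

```bash
python3 -m creep '[[0,0,0,0],[0,0,0,0],[0,0,0,0],[0,0,0,0],[0,0,0,0]]' 0.35|tail -3;  python3 -m creep '[[0,0,-20,0],[0,0,-40,0],[0,0,-40,0],[0,20,0,0],[0,45,0,0]]' |tail -3;  python3 -m creep '[[0,45,0,0],[0,45,0,0],[0,45,0,0],[0,45,0,0],[0,0,0,0]]' |tail -3;python3 - <<'E'
from st import *
st()
s=capture("side");t=capture("top"); a=crop(s,215,160,50,75,8);b=crop(t,228,190,70,40,5.5)
can=np.zeros((600,800,3),np.uint8); can[:,:400]=a; can[:b.shape[0],410:410+b.shape[1]]=b[:,:390]; cv2.imwrite("pics/g7.png",can)
E
```

```text
contact_force: [-0.9, -0.5, -0.1]
finger_gap: 0.033
finger_force: 0.0
contact_force: [0.8, -0.7, -0.1]
finger_gap: 0.0331
finger_force: 0.0
contact_force: [-0.1, 0.1, -0.3]
finger_gap: 0.0329
finger_force: 0.0
t 32.05 grasp [ 0.4528 -0.3187  0.2289] y-ang -89.57 F [-0.1492  0.1077 -0.2645] gap 0.0329 ff 0.0
```

View pics/g7.png

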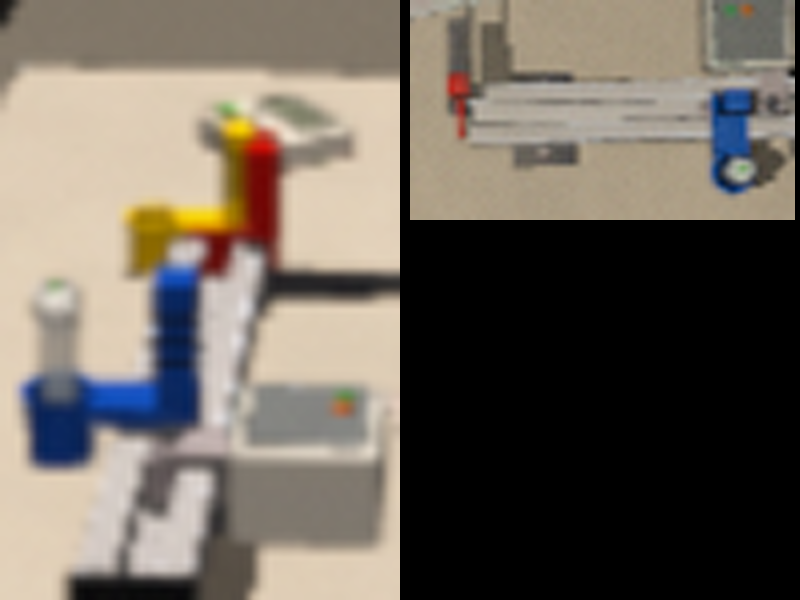

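```bash
python3 -c "
from station import *
print(job_done())"
```

```text
the job is handed in; nothing more can be done
None
```

I handed the job in at about 32 s, with each stage done in the order asked: the blue hanger is against the reader's stop, the gate is pushed shut to its end stop, and the sample tube stands upright in the cup. The final pictures agree and the yellow hanger looks untouched; I did not check the pen, dish, timer and bottles one by one, and no verdict came back.

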